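# Blow-dry a rinsed cup on the air peg

## Task

Take the freshly rinsed steel cup from the wire drain rack and set it mouth down over the upright air peg of the drying station, its rim resting on the ribs of the drip dish; let go of it without dropping it. Then pull the spring-loaded air gate out by its black handle until its pointer is level with the tip of the brass index clip, and keep holding it there: it shuts if released, so finish with the gripper still holding the gate at the mark. Leave the index clip where it is set and do not disturb the hammer, the pliers or the block of steel balls lying about.

Things in the scene. Friction and masses are not known exactly. Their poses are not given: they have to be found in the camera images.
- cup_center (a point): Steel cup, a straight cylinder, outer diameter 50 mm, 72 mm tall, wall 3 mm, closed base 4 mm, 75 to 155 g. Point on its axis, 36 mm from either end. z axis: from its closed base to its open mouth. At the start it lies aslant on two wires of the drain rack, mouth towards the robot and 42 degrees below level, lower rim against a cross wire; its flanks and upper side are free.
- cup_rim (a point): Centre of the same cup's open mouth, in the plane of the rim; axes as cup_center.
- rack: Fixed wire drain rack for one cup on a white drip tray (160 x 110 x 12 mm). Origin on the work surface, straight below the cup's middle, which is 72 mm above it. -x axis: the way the cup's mouth points, seen from above. The wires under the cup run 15 mm either side of its middle plane, so nothing stands beside the cup.
- station: Fixed drying station: a grey steel box 220 (x) x 270 (y) x 50 mm tall; origin at the centre of its underside, -x its front. On its top stands the air peg (x 0, y +75 mm) in a round drip dish, 94 mm across, lip 4 mm high, with 4 radial ribs: their tops, where the upturned cup's rim rests, are 54 mm above the origin. The air gate is at y -65 mm, a 30 mm high housing behind it.
- peg_tip (a point): Top of the air peg: an upright perforated steel tube with a rounded top, 14 mm in diameter, 54 mm tall above the box top, on a collar 24 mm across and 6 mm high. This point is 104 mm above the work surface and 50 mm above the ribs.
- gate: Air gate: a flat steel blade that slides on the station's top towards the station's -x, with an upright black handle. Origin on the box top at the middle of the handle's foot; axes as the station's. A spring pulls it shut: about 4.5 N when shut, where it always starts, and 1.5 N more per cm. It can be pulled out 65 mm.
- gate_grip (a point): Grip point of the gate's black handle: an upright bar 12 mm thick along the station's x, 46 mm wide along its y, top 51 mm above the box top; the point is in its middle, 31 mm above the box top. Pinch it from above, one finger before and one behind it; 34 mm behind it is the housing; the blade and cross-arm at its foot reach 10 mm above the box top.
- gate_pointer (a point): Tip of the pointer, the end of the slim steel cross-arm at the foot of the gate's handle, on the -y side. It moves with the gate along the station's x, beside a steel scale strip.
- index_mark (a point): Tip of the index clip, which is the mark: a small brass block (9 x 18 x 10 mm, thumb-screw on top) clamped on the scale strip beside the gate's path, 25 to 50 mm out (towards the station's -x) from the pointer's place with the gate shut. Its tip faces the passing pointer. Held by friction: do not shift it.
- hammer: Bystander: a hammer lying on the bench; origin under its middle.
- pliers: Bystander: pliers with black handles lying on the bench; origin at the joint, on the bench.
- stakes: Bystander: a wooden block, 62 x 130 x 26 mm, with three steel balls on it (about 63 mm high in all), off to the side; origin at the centre of its underside.
Things that resemble listed ones, but are neither listed nor needed, are in the scene too. Leave any blue or green look-alike of the part that bears cup_center alone.

How it is judged:
By the outcome, as a careful person would: the job done as asked, in the order asked, and still so for the second after the job is handed in, while the arm keeps its last pose, push and grip.
It also fails if it takes over 59 s, if anything falls off the work surface, if the arm or the gripper's body presses on something with over 40 N, if the wrist force passes 120 N, or if a joint passes its speed limit or range.

## Robot

A 7-joint arm with a two-finger parallel gripper is mounted at the origin on the work surface. World frame = base frame: x ahead of the robot, y to its left, z up, the work surface at z = 0. Lengths are in m, angles in rad, forces in N, time in s.
With the tool pointing down it reaches from about 0.4 to 0.85 m from the base axis. Payload 10.4 kg.
Tool frame: the origin (TCP) lies midway between the tips of the shut fingers; the grasp point (between the pads) lies 19 mm behind it; z points along the fingers, y is the line along which they close (so a half turn about z gives the same grasp; the last joint's range is limited). The gripper opens to 87 mm and grips with 3 to 60 N. Pads are 19 mm wide; open, the fingers measure 117 mm over their backs; the gripper's body (75 mm by 190 mm) begins 51 mm behind the grasp point.
Start: joints at [-1.315, 0.332, -0.065, 1.46, 0.022, 1.35, -0.088], TCP at [0.172, 0.601, 0.223] pointing down, gripper open.
Joint ranges: [-2.6, 2.6], [-0.5, 2.12], [-1.47, 1.34], [0.16, 2.42], [-1.27, 4.41], [0.06, 2.06], [-2.6, 2.6]. Speed limits (rad/s): [2.22, 2.22, 2.79, 2.79, 3.14, 3.14, 3.14].

## Interface

Orientations are given as a 3x3 rotation matrix whose columns are the frame's x, y, z axes.
In Python, from cell import env gives the robot as it stands. The module is installed in compiled form; this text tells all that it offers.
- The arm moves only by the tool move_arm, never from a script. Its argument "deltas" is text: rows parted by semicolons, each of 7 numbers parted by spaces: the shift along the world's x, y, z in mm, then the turn, a rotation vector about the world's x, y, z in degrees, then the finger opening in mm, from 0 to 87. A call has 1 to 12 rows; each row is the pose to reach, as a shift and turn from the pose commanded when the call began; what a row does not reach only later rows make up. A row lasts 1/12 s, in which the tool goes at most 41.7 mm and 7.16 degrees, less where a joint would pass 70% of its speed; a pose out of reach is approached as far as the arm can. A call with a gripper value outside its range is refused whole. The fingers move at their own pace and stop on an object; "squeeze" is the grip in N (left out, the last holds). Time passes only in rows, so rows that repeat a pose let the fingers close. It gives the time, the measured TCP pose, the force, the opening and the grip force at its end, in the units of the state.
- env.observe(): the state, without advancing time (a new reading comes with each control period).
- env.camera(name): name is "scene" or "side" or "wrist"; returns a dict with "frame" (480x640x3 uint8, red, green, blue), "z_map" (480x640 float32, m along the optical axis (not along the pixel's ray), 0 where there is no reading), "fovy" (degrees; the focal length in pixels is half the picture's height over the tangent of half this angle, whatever the lens; pixels are square), "cx", "cy" (the principal point, pixels), "D" ([k1, k2, p1, p2, k3] as OpenCV has them; the pictures are not rectified), "pose" (4x4, takes a point from camera to world coordinates). Camera axes: x right, y down, z forward; pixel columns grow to the right and rows downward; lengths in m; the calibration is good to about 2 mm. A picture is of the moment at which its call begins.
- env.hand_in(): hands the job in; it is judged then, once.
Trained networks look in a picture, given as the dict that the camera call returned (one of the last four; its "shot" number tells which), for a name from the list of things; names that differ only in an ending like _2 or _b are one class to them, and where a whole thing is asked for, a point or a joint stands for the part that bears it (a point fixed in the world has none). Each returns a list of dicts, best first, with "confidence" (0 to 1); they miss things now and then, are a little off and sometimes report something else, mostly with a low value. They report only what shows in the picture. A call takes as long as a camera call. They do not tell look-alikes from the thing itself.
- env.boxes_of(picture, name): "at" ([column, row] in pixels, amid what is visible of it).
- env.landmark_of(picture, name): "at" ([column, row] in pixels: a listed point, or the origin of a listed thing).
The state is a dict: "clock": time; "q": joint angles; "joint_velocities": joint speeds; "joint_torque": joint torques, N m; "eef_pos": TCP position; "orientation": TCP orientation; "force": force on the tool from outside, world axes, zero at the start; "wrist_torque": the same for the moment, N m; "gripper_width": finger opening in m; "grip_force": force on a finger pad.
Only numpy, scipy, OpenCV 4.12 (cv2) and the standard library are available. Lean on these libraries where they do the work, as an engineer would, in place of code of your own. Each camera call takes 0.05 s, during which the arm holds its last target. There are 200 camera calls.

## Working session

There is one attempt and no reset: what is moved stays moved. The work goes in short steps, Python scripts to look and compute and a tool call to move; the robot and the scene stay as the last step left them, time stands still between calls to the robot, and variables do not carry over. Pictures are saved under pics/ and viewed, at most 10 in all, crops included, and the job is handed in when it is done.

Besides the shell and the picture viewer there is one more tool, called after "Emit:" as name(argument=value, ...) on one line, values as JSON. move_arm: Moves the arm, as the interface text tells. Its arguments: {"type":"object","properties":{"deltas":{"type":"string"},"squeeze":{"type":"number"}},"required":["deltas"]}

```bash
mkdir -p pics; cat > h.py <<'E'
import numpy as np, cv2
from cell import env
def K(c):
    f=240/np.tan(np.radians(c["fovy"])/2); return np.array([[f,0,c["cx"]],[0,f,c["cy"]],[0,0,1]])
def ray(c,p):
    u=cv2.undistortPoints(np.array([[p]],float),K(c),np.array(c["D"],float)).ravel(); return np.array([u[0],u[1],1])
def depth3(c,p,r=1):
    x,y=int(round(p[0])),int(round(p[1])); w=c["z_map"][max(0,y-r):y+r+1,max(0,x-r):x+r+1]; w=w[w>0]
    return toW(c,ray(c,p)*np.median(w)) if len(w) else None
def toW(c,v): P=np.array(c["pose"]); return P[:3,:3]@v+P[:3,3]
def atz(c,p,z):
    P=np.array(c["pose"]); d=P[:3,:3]@ray(c,p); o=P[:3,3]; return o+d*(z-o[2])/d[2]
def proj(c,X):
    P=np.array(c["pose"]); v=P[:3,:3].T@(np.atleast_2d(X)-P[:3,3]).T
    return cv2.projectPoints(v.T.copy(),np.zeros(3),np.zeros(3),K(c),np.array(c["D"],float))[0].reshape(-1,2)
def cloud(c):
    h,w=c["z_map"].shape; g=np.stack(np.meshgrid(np.arange(w),np.arange(h)),-1).reshape(-1,1,2).astype(float)
    u=cv2.undistortPoints(g,K(c),np.array(c["D"],float)).reshape(-1,2); z=c["z_map"].reshape(-1,1)
    P=np.array(c["pose"]); X=np.c_[u*z,z]@P[:3,:3].T+P[:3,3]; X[z[:,0]==0]=np.nan
    return X.reshape(h,w,3)
def save(c,n,crop=None,s=1):
    f=c["frame"][:,:,::-1]
    if crop: f=f[crop[1]:crop[3],crop[0]:crop[2]]
    cv2.imwrite("pics/"+n,cv2.resize(f,None,fx=s,fy=s,interpolation=cv2.INTER_CUBIC))
E
python3 - <<'E'
from h import *
np.set_printoptions(precision=3,suppress=True)
Z=dict(rack=0,station=0,peg_tip=.104,gate=.05,gate_grip=.081,gate_pointer=.058,index_mark=.058,cup_center=.072,hammer=0,pliers=0,stakes=0)
ims=[]
for n in("scene","side"):
    c=env.camera(n); ims.append(c["frame"][:,:,::-1]); save(c,n+".png")
    print(n,np.array(c["pose"])[:3,3])
    for k in list(Z)+["cup_rim"]:
        for r in env.landmark_of(c,k)[:4]:
            print(k,np.round(r["at"]),round(r["confidence"],2),"atz",atz(c,r["at"],Z[k]) if k in Z else "","d",depth3(c,r["at"]))
print(env.observe())
E
```

```text
scene [ 1.097 -0.62   1.146]
rack [284. 289.] 0.98 atz [ 0.614 -0.156  0.   ] d [ 0.616 -0.157  0.004]
station [327. 198.] 0.9 atz [0.508 0.197 0.   ] d [0.537 0.157 0.056]
peg_tip [338. 165.] 0.66 atz [0.506 0.258 0.104] d [0.504 0.26  0.101]
peg_tip [323. 205.] 0.37 atz [0.566 0.093 0.104] d [0.545 0.122 0.063]
gate [325. 205.] 0.69 atz [0.544 0.135 0.05 ] d [0.547 0.131 0.056]
gate_grip [320. 201.] 0.74 atz [0.54  0.117 0.081] d [0.548 0.107 0.096]
gate_grip [284. 274.] 0.52 atz [ 0.619 -0.151  0.081] d [ 0.628 -0.16   0.101]
gate_pointer [313. 211.] 0.61 atz [0.535 0.087 0.058] d [0.533 0.091 0.053]
gate_pointer [284. 277.] 0.38 atz [ 0.615 -0.148  0.058] d [ 0.63  -0.163  0.092]
gate_pointer [325. 208.] 0.36 atz [0.554 0.12  0.058] d [0.553 0.121 0.055]
index_mark [308. 212.] 0.53 atz [0.522 0.075 0.058] d [0.519 0.079 0.052]
cup_center [361. 270.] 0.95 atz [ 0.776 -0.01   0.072] d [0.769 0.003 0.049]
cup_center [287. 276.] 0.91 atz [ 0.626 -0.147  0.072] d [ 0.639 -0.16   0.102]
cup_center [336. 326.] 0.91 atz [ 0.82  -0.188  0.072] d [ 0.813 -0.178  0.047]
cup_center [313. 209
[... 1532 characters left out ...]
.73 atz  d [0.747 0.02  0.038]
cup_rim [362. 277.] 0.71 atz  d [ 0.584 -0.165  0.066]
cup_rim [421. 241.] 0.67 atz  d [ 0.821 -0.166  0.048]
{'clock': 1.3, 'q': array([-1.315,  0.332, -0.065,  1.46 ,  0.022,  1.35 , -0.088]), 'joint_velocities': array([-0.   , -0.001,  0.   , -0.   , -0.   , -0.001, -0.   ]), 'joint_torque': array([  0.001, -62.306,   0.025, -39.011,  -0.061,   0.032,   0.   ]), 'eef_pos': array([0.172, 0.601, 0.223]), 'orientation': array([[-0.961,  0.275, -0.   ],
       [ 0.275,  0.961,  0.   ],
       [ 0.   ,  0.   , -1.   ]]), 'force': array([-0.561,  0.653, -1.05 ]), 'wrist_torque': array([0.004, 0.031, 0.02 ]), 'grip_force': 0.0, 'gripper_width': 0.08727609511897587}
```

View pics/scene.png

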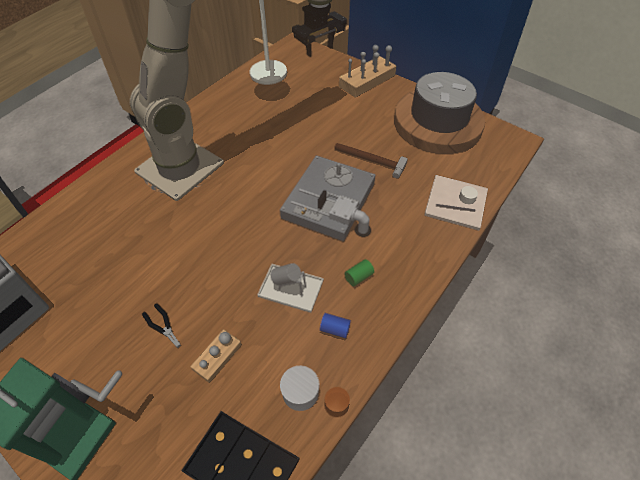

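View pics/side.png

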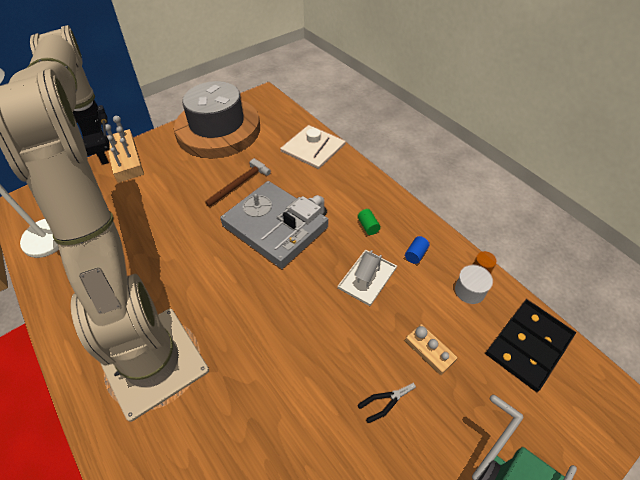

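The scene shows a grey cup on a white rack at scene (287,276), a green cylinder at (361,270) and a blue one at (336,326). The grey steel cup on the rack fits the description; green and blue are look-alikes. I'll confirm this in a crop and measure the poses.

```bash
python3 - <<'E'
from h import *
np.set_printoptions(precision=4,suppress=True)
P=[]
for n in("scene","side"):
    c=env.camera(n); X=cloud(c).reshape(-1,3); F=c["frame"].reshape(-1,3).astype(int); P.append((X,F))
    if n=="side": save(c,"crop1.png",(210,170,410,310),4)
    # station top
    m=(np.abs(X[:,2]-.05)<.006)&(np.hypot(X[:,0]-.52,X[:,1]-.19)<.22); r=cv2.minAreaRect((X[m][:,:2]*1000).astype(np.float32)); print(n,"station",r,m.sum(),np.median(X[m][:,2]))
    m=(np.abs(X[:,2]-.012)<.006)&(np.hypot(X[:,0]-.615,X[:,1]+.155)<.12)&(F.min(1)>120); r=cv2.minAreaRect((X[m][:,:2]*1000).astype(np.float32)); print("tray",r,m.sum())
    m=(X[:,2]>.04)&(np.hypot(X[:,0]-.615,X[:,1]+.155)<.075); Q=X[m]; print("cup pts",m.sum(),Q.mean(0),Q[:,2].max())
    np.save(n+"_cup.npy",Q)
    m=(X[:,2]>.065)&(np.hypot(X[:,0]-.505,X[:,1]-.258)<.03); print("peg",m.sum(),X[m].mean(0),X[m][:,2].max())
    m=(X[:,2]>.062)&(np.hypot(X[:,0]-.54,X[:,1]-.12)<.05)&(F.max(1)<50); print("handle",m.sum(),X[m].mean(0) if m.any() else 0,cv2.minAreaRect((X[m][:,:2]*1000).astype(np.float32)))
# cup cylinder fit: center xy(z=.072), yaw; tilt 42
from scipy.optimize import least_squares
Q=np.vstack([np.load("scene_cup.npy"),np.load("side_cup.npy")])
def ax(y): c,s=np.cos(np.radians(42)),np.sin(np.radians(42)); return np.array([-np.cos(y)*c,-np.sin(y)*c,-s])
def res(p):
    d=Q-np.array([p[0],p[1],p[3]]); a=ax(p[2]); t=d@a; r=np.linalg.norm(d-np.outer(t,a),axis=1)
    return np.maximum(np.abs(r-.025)*0+(r-.025),-.03)*(np.abs(t)<.034)+ (np.abs(t)>=.034)*np.minimum(np.abs(np.abs(t)-.036),.01)
for y0 in(-.6,-.2,.2,.6):
    s=least_squares(res,[.615,-.155,y0,.072],loss="soft_l1",f_scale=.002,x_scale=[.01,.01,.1,.01]); print("cup",s.x,np.degrees(s.x[2]),s.cost)
E
```

```text
scene station ((544.3764038085938, 192.9114532470703), (269.091796875, 276.98956298828125), 12.55467700958252) 3407 0.05008740694470282
tray ((628.7922973632812, -142.35238647460938), (161.47950744628906, 112.52540588378906), 19.263835906982422) 409
cup pts 564 [ 0.6298 -0.15    0.0848] 0.11475485683633813
peg 44 [0.5038 0.2572 0.087 ] 0.1074167948328908
handle 38 [0.5432 0.1229 0.0845] ((540.8258666992188, 124.99259185791016), (12.12850570678711, 45.10929870605469), 11.93184757232666)
side station ((540.7900390625, 192.24378967285156), (264.65081787109375, 272.1101989746094), 12.656341552734375) 3653 0.04896461318296197
tray ((629.73046875, -142.47340393066406), (164.6895751953125, 112.03009033203125), 18.285917282104492) 192
cup pts 508 [ 0.6124 -0.1529  0.0847] 0.11287429864619791
peg 45 [0.5031 0.2565 0.087 ] 0.10312643911782693
handle 118 [0.5354 0.121  0.0859] ((536.338134765625, 123.72111511230469), (12.288208961486816, 44.36812210083008), 12.520319938659668)
cup [ 0.6194 -0.1451  0.3197  0.072 ] 18.31532420570989 0.003727151854823302
cup [ 0.6195 -0.145   0.3189  0.0721] 18.270125700002396 0.003807642717305376
cup [ 0.6189 -0.1457  0.2775  0.0715] 15.900326851832183 0.0029928106693280594
cup [ 0.619  -0.1452  0.3813  0.0717] 21.845373178402674 0.0034487663554858
```

View pics/crop1.png

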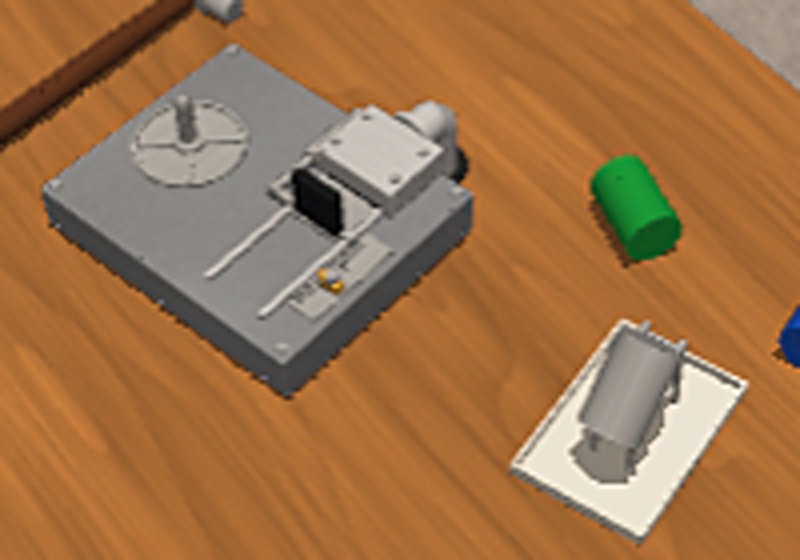

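Side crop: the grey cup lies on the white rack at crop (630,385), mouth to the lower left. That confirms it, since the other two are green and blue. Peg is at (185,110), black handle at (318,200) and brass clip at (330,280).

```bash
cat >> h.py <<'E'
from scipy.spatial.transform import Rotation as Ro
def tool(yaw,tilt,flip=-1):
    """tool z tilted by tilt deg from down towards horizontal dir yaw; y = flip*(left of yaw)"""
    a,t=np.radians([yaw,tilt]); h=np.array([np.cos(a),np.sin(a),0]); z=h*np.sin(t)-np.array([0,0,np.cos(t)])
    y=flip*np.array([-np.sin(a),np.cos(a),0]); return np.c_[np.cross(y,z),y,z]
def delta(p,R,start=None):
    o=env.observe(); P,R0=(o["eef_pos"],o["orientation"]) if start is None else start
    print("shift mm",np.round((np.array(p)-P)*1000,1),"rot deg",np.round(np.degrees(Ro.from_matrix(R@np.array(R0).T).as_rotvec()),2))
E
python3 - <<'E'
from h import *
R=tool(18.8,-18); C=np.array([.619,-.146,.072])
delta(C+.019*R[:,2]-.13*R[:,2],R); print(R)
E
```

```text
shift mm [ 479.4 -735.8  -45. ] rot deg [ -23.85   -0.58 -143.7 ]
[[ 0.90031695  0.3222657  -0.29253071]
 [ 0.30649289 -0.94664926 -0.09958558]
 [-0.30901699 -0.         -0.95105652]]
```

Emit:
move_arm(deltas="479 -736 30 -23.85 -0.58 -143.7 87;479 -736 30 -23.85 -0.58 -143.7 87;479 -736 30 -23.85 -0.58 -143.7 87;479 -736 30 -23.85 -0.58 -143.7 87;479 -736 30 -23.85 -0.58 -143.7 87;479 -736 30 -23.85 -0.58 -143.7 87;479 -736 30 -23.85 -0.58 -143.7 87;479 -736 30 -23.85 -0.58 -143.7 87;479 -736 30 -23.85 -0.58 -143.7 87;479 -736 30 -23.85 -0.58 -143.7 87;479 -736 30 -23.85 -0.58 -143.7 87;479 -736 30 -23.85 -0.58 -143.7 87")

```text
clock: 2.4
eef_pos: [0.4453, 0.1804, 0.2401]
orientation: [[0.185, 0.972, -0.146], [0.964, -0.208, -0.166], [-0.192, -0.11, -0.975]]
force: [1.7, 0.7, 0.2]
gripper_width: 0.087
grip_force: 0.0
```

```bash
python3 - <<'E'
from h import *
R=tool(18.8,-18); C=np.array([.619,-.146,.072])
delta(C+.019*R[:,2]-.13*R[:,2],R); print(env.observe()["q"])
E
```

```text
shift mm [ 206.2 -315.3  -62.5] rot deg [ -9.74  -0.19 -58.6 ]
[-0.88112173  0.16262455  0.39427241  1.66654158  0.01681852  1.53384441
 -0.68746639]
```

Emit:
move_arm(deltas="206 -315 -62 -9.74 -0.19 -58.6 87;206 -315 -62 -9.74 -0.19 -58.6 87;206 -315 -62 -9.74 -0.19 -58.6 87;206 -315 -62 -9.74 -0.19 -58.6 87;206 -315 -62 -9.74 -0.19 -58.6 87;206 -315 -62 -9.74 -0.19 -58.6 87;206 -315 -62 -9.74 -0.19 -58.6 87;206 -315 -62 -9.74 -0.19 -58.6 87;206 -315 -62 -9.74 -0.19 -58.6 87;206 -315 -62 -9.74 -0.19 -58.6 87;206 -315 -62 -9.74 -0.19 -58.6 87;206 -315 -62 -9.74 -0.19 -58.6 87")

```text
clock: 3.4
eef_pos: [0.6505, -0.1331, 0.1772]
orientation: [[0.898, 0.327, -0.293], [0.311, -0.945, -0.1], [-0.31, -0.002, -0.951]]
force: [0.3, 1.4, 0.3]
gripper_width: 0.0867
grip_force: 0.0
```

```bash
python3 - <<'E'
from h import *
np.set_printoptions(precision=4,suppress=True)
c=env.camera("wrist"); save(c,"w1.png")
o=env.observe(); print(o["eef_pos"],o["q"])
X=cloud(c).reshape(-1,3); F=c["frame"].reshape(-1,3).astype(int)
m=(np.abs(X[:,2]-.012)<.004)&(np.hypot(X[:,0]-.629,X[:,1]+.142)<.12)&(F.min(1)>120)
print("tray",cv2.minAreaRect((X[m][:,:2]*1000).astype(np.float32)),m.sum())
Q=X[(X[:,2]>.045)&(np.hypot(X[:,0]-.619,X[:,1]+.146)<.065)]; print(len(Q))
from scipy.optimize import least_squares
def ax(y): c,s=np.cos(np.radians(42)),np.sin(np.radians(42)); return np.array([-np.cos(y)*c,-np.sin(y)*c,-s])
def res(p):
    d=Q-np.array([p[0],p[1],p[3]]); a=ax(p[2]); t=d@a; r=np.linalg.norm(d-np.outer(t,a),axis=1)
    side=np.abs(r-.025); base=np.hypot(np.abs(t+.036),np.maximum(r-.025,0)); over=np.maximum(np.abs(t)-.036,0)
    return np.minimum(np.hypot(side,over),base)
s=least_squares(res,[.619,-.146,.328,.072],loss="soft_l1",f_scale=.001,x_scale=[.01,.01,.1,.01]); print("cup",s.x,np.degrees(s.x[2]),np.sqrt(np.median(res(s.x)**2)))
for k in("cup_center","cup_rim","rack"): print(k,[(np.round(r["at"]),round(r["confidence"],2)) for r in env.landmark_of(c,k)[:2]],proj(c,s.x[[0,1,3]]))
C=s.x[[0,1,3]];R=tool(np.degrees(s.x[2]),-18);delta(C+.019*R[:,2],R)
E
```

```text
[ 0.6507 -0.1318  0.1777] [-0.305   0.7511  0.6777  1.1324 -0.2637  1.6528 -0.9349]
tray ((630.7326049804688, -141.7250213623047), (160.6204071044922, 110.24351501464844), 18.910842895507812) 2132
7782
cup [ 0.6195 -0.1484  0.3613  0.0741] 20.698475792216158 0.002131922738372186
cup_center [] [[324.1389 229.91  ]]
cup_rim [] [[324.1389 229.91  ]]
rack [(array([318., 188.]), 0.9)] [[324.1389 229.91  ]]
shift mm [ -36.7  -19.5 -122.4] rot deg [-0.13  0.01  1.44]
```

View pics/w1.png

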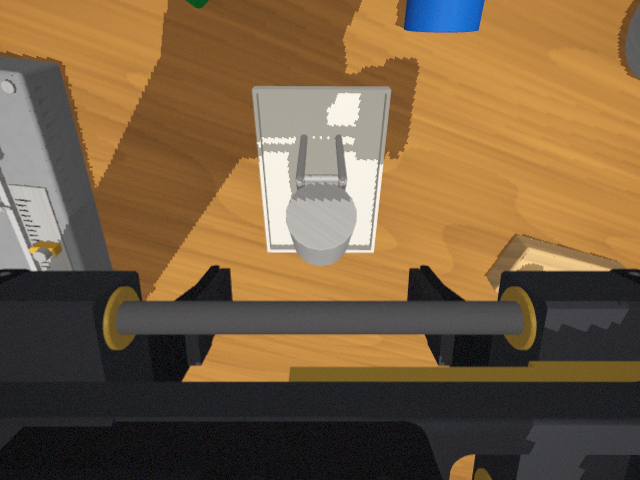

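Wrist picture: closed cup base at (322,217) with the rack wires beyond it at (303,160) and (340,160), centred between the open fingers. Going in.

Emit:
move_arm(deltas="-8 -8 -20 0 0 0 87;-17 -12 -50 0 0 0 87;-26 -15 -80 0 0 0 87;-33 -17 -105 0 0 0 87;-37 -18 -123 0 0 0 87;-37 -18 -123 0 0 0 87;-37 -18 -123 0 0 0 87")

```text
clock: 4.18
eef_pos: [0.6135, -0.1497, 0.0551]
orientation: [[0.898, 0.329, -0.293], [0.313, -0.944, -0.1], [-0.31, -0.002, -0.951]]
force: [-0.0, 0.5, 0.2]
gripper_width: 0.0866
grip_force: 0.0
```

```bash
python3 - <<'E'
from h import *
C=np.array([.6195,-.147,.0725]);R=tool(18.9,-18);delta(C+.019*R[:,2],R)
E
```

```text
shift mm [ 0.5  0.8 -0.6] rot deg [-0.1  -0.08 -0.3 ]
```

Emit:
move_arm(deltas="0 0 0 0 0 0 40;0 0 0 0 0 0 40;0 0 0 0 0 0 40;0 0 0 0 0 0 40;0 0 0 0 0 0 40;0 0 0 0 0 0 40;0 0 0 0 0 0 40;0 0 0 0 0 0 40;0 0 0 0 0 0 40;0 0 0 0 0 0 40", squeeze=30)

```text
clock: 5.02
eef_pos: [0.6126, -0.1476, 0.0548]
orientation: [[0.897, 0.328, -0.296], [0.314, -0.945, -0.096], [-0.311, -0.007, -0.95]]
force: [-7.3, 9.5, 8.1]
gripper_width: 0.0501
grip_force: 30.0
```

Emit:
move_arm(deltas="0 0 8 0 0 0 40;0 0 25 0 0 0 40;0 0 55 0 0 0 40;0 0 90 0 0 0 40;0 0 130 0 0 0 40;0 0 150 0 0 0 40;0 0 150 0 0 0 40")

```text
clock: 5.6
eef_pos: [0.6153, -0.1523, 0.2103]
orientation: [[0.901, 0.327, -0.285], [0.311, -0.945, -0.102], [-0.303, 0.003, -0.953]]
force: [0.7, -0.3, -0.8]
gripper_width: 0.0498
grip_force: 30.0
```

```bash
python3 - <<'E'
from h import *
# target: cup centre above peg at z .19, tool tilt 30 at yaw 27
o=env.observe();print(o["eef_pos"],o["force"],o["gripper_width"])
for yaw in (12,20,27):
    R=tool(yaw,30); C=np.array([.5035,.257,.19]); delta(C+.019*R[:,2],R)
E
```

```text
[ 0.61534493 -0.15226852  0.21034369] [ 0.6523266  -0.29428828 -0.83670796] 0.04982940855131328
shift mm [-102.6  411.2  -36.8] rot deg [ 12.92 -45.87  -6.61]
shift mm [-102.9  412.5  -36.8] rot deg [ 16.08 -44.84   0.93]
shift mm [-103.4  413.6  -36.8] rot deg [ 18.8  -43.8    7.52]
```

Emit:
move_arm(deltas="-103 412 0 16.1 -44.8 0.9 40;-103 412 0 16.1 -44.8 0.9 40;-103 412 0 16.1 -44.8 0.9 40;-103 412 0 16.1 -44.8 0.9 40;-103 412 0 16.1 -44.8 0.9 40;-103 412 0 16.1 -44.8 0.9 40;-103 412 0 16.1 -44.8 0.9 40;-103 412 0 16.1 -44.8 0.9 40;-103 412 0 16.1 -44.8 0.9 40;-103 412 0 16.1 -44.8 0.9 40;-103 412 0 16.1 -44.8 0.9 40;-103 412 0 16.1 -44.8 0.9 40")

```text
clock: 6.6
eef_pos: [0.5081, 0.2667, 0.2044]
orientation: [[0.814, 0.352, 0.461], [0.305, -0.936, 0.176], [0.494, -0.003, -0.87]]
force: [-0.1, -0.4, -1.8]
gripper_width: 0.0501
grip_force: 30.0
```

Emit:
move_arm(deltas="0 0 0 0 0 0 40;0 0 0 0 0 0 40;0 0 0 0 0 0 40")

```text
clock: 6.85
eef_pos: [0.511, 0.2595, 0.2043]
orientation: [[0.818, 0.343, 0.462], [0.297, -0.939, 0.172], [0.493, -0.003, -0.87]]
force: [0.6, -0.4, -0.6]
gripper_width: 0.0501
grip_force: 30.0
```

```bash
python3 - <<'E'
from h import *
np.set_printoptions(precision=4,suppress=True)
R=tool(20,30); C=np.array([.5035,.257,.19]); delta(C+.019*R[:,2],R)
o=env.observe();print(o["eef_pos"],o["q"],o["force"])
T=o["eef_pos"]-.019*o["orientation"][:,2]; print("grasp pt",T)
ims=[]
from scipy.optimize import least_squares
Qs=[]
for n in("scene","side"):
    c=env.camera(n); u=proj(c,T)[0].astype(int); f=c["frame"][:,:,::-1][u[1]-60:u[1]+90,u[0]-70:u[0]+70]; ims.append(cv2.resize(f,None,fx=2.8,fy=2.8,interpolation=cv2.INTER_CUBIC))
    for k in("cup_center","cup_rim","peg_tip"):
        for r in env.landmark_of(c,k)[:3]: print(n,k,np.round(r["at"],1),round(r["confidence"],2),depth3(c,r["at"]))
    print("expect",proj(c,np.array([T,T-[0,0,.036],[.5035,.257,.104]])))
cv2.imwrite("pics/pre.png",np.hstack(ims))
E
```

```text
shift mm [  1.5   0.8 -30.8] rot deg [-0.01 -0.49 -0.06]
[0.511  0.2595 0.2043] [-0.884  -0.1339  0.2345  2.1032  0.2722  0.6879 -2.0338] [ 0.6047 -0.4478 -0.6008]
grasp pt [0.5022 0.2562 0.2208]
scene cup_center [361.4 273.3] 0.95 [ 0.7744 -0.0013  0.0432]
scene cup_center [334.6 327.3] 0.73 [ 0.8126 -0.1821  0.0454]
scene cup_center [338.3 138.4] 0.7 [0.5163 0.2352 0.2376]
scene cup_rim [369.  264.3] 0.91 [0.7758 0.0348 0.0467]
scene cup_rim [345.4 329.3] 0.85 [ 0.8385 -0.17    0.046 ]
scene cup_rim [338.4 147.5] 0.84 [0.5213 0.2303 0.208 ]
scene peg_tip [337.4 163.5] 0.82 [0.4979 0.263  0.1023]
expect [[338.3867 137.0186]
 [338.0307 145.9766]
 [337.7493 164.9132]]
side cup_center [417.2 249.4] 0.76 [ 0.7918 -0.1801  0.0455]
side cup_center [364.7 220.4] 0.61 [0.7449 0.006  0.041 ]
side cup_center [250.8 166.9] 0.52 [0.475  0.1966 0.2785]
side cup_rim [420.  242.6] 0.62 [ 0.8148 -0.1684  0.0489]
side cup_rim [365.2 214.5] 0.61 [0.76   0.0214 0.0451]
side cup_rim [252.8 175.2] 0.6 [0.4591 0.1588 0.2844]
side peg_tip [254.9 193.4] 0.69 [0.5289 0.3143 0.048 ]
expect [[250.617  167.0307]
 [252.113  176.0301]
 [255.5021 194.6307]]
```

View pics/pre.png

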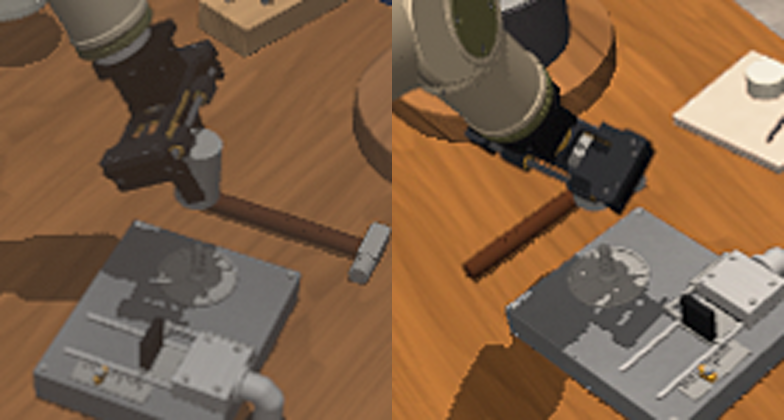

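Both views show the cup held upright, mouth down, above the peg. Peg is at crop (198,260) in the left half and (602,262) in the right. Now lowering.

Emit:
move_arm(deltas="1.5 1 -15 0 -0.5 0 40;1.5 1 -35 0 -0.5 0 40;1.5 1 -55 0 -0.5 0 40;1.5 1 -75 0 -0.5 0 40;1.5 1 -95 0 -0.5 0 40;1.5 1 -110 0 -0.5 0 40;1.5 1 -118 0 -0.5 0 40;1.5 1 -118 0 -0.5 0 40;1.5 1 -118 0 -0.5 0 40")

```text
clock: 8.0
eef_pos: [0.5123, 0.2621, 0.0869]
orientation: [[0.812, 0.345, 0.47], [0.299, -0.939, 0.173], [0.501, 0.0, -0.866]]
force: [0.8, 0.1, -1.1]
gripper_width: 0.05
grip_force: 30.0
```

```bash
python3 - <<'E'
from h import *
np.set_printoptions(precision=4,suppress=True)
o=env.observe();T=o["eef_pos"]-.019*o["orientation"][:,2]; print("grasp pt",T,o["q"],o["force"])
R=tool(20,30); delta(np.array([.5035,.257,.09])+.019*R[:,2],R)
c=env.camera("scene"); X=cloud(c).reshape(-1,3)
m=(np.hypot(X[:,0]-T[0],X[:,1]-T[1])<.03)&(np.abs(X[:,2]-T[2]-.036)<.008); Q=X[m]; print(m.sum(),np.median(Q,0))
n=np.linalg.svd(Q-Q.mean(0))[2][2]; print("base normal",n)
E
```

```text
grasp pt [0.5033 0.2588 0.1034] [-0.8727  0.0421  0.2378  2.2286  0.3545  0.3877 -2.1521] [ 0.8495  0.1092 -1.1415]
shift mm [  0.2  -1.9 -13.4] rot deg [-0.01  0.05 -0.19]
118 [0.5107 0.2583 0.139 ]
base normal [-0.017  -0.0375  0.9992]
```

Emit:
move_arm(deltas="0 -1 -5 0 0 0 40;0 -1 -9 0 0 0 40;0 -1 -11 0 0 0 40;0 -1 -12 0 0 0 40;0 -1 -12.5 0 0 0 40;0 -1 -12.5 0 0 0 40")

```text
clock: 8.55
eef_pos: [0.5121, 0.2611, 0.0741]
orientation: [[0.812, 0.345, 0.47], [0.299, -0.939, 0.173], [0.501, -0.0, -0.866]]
force: [0.0, -0.6, -1.0]
gripper_width: 0.0498
grip_force: 30.0
```

Emit:
move_arm(deltas="0 0 -0.7 0 0 0 40;0 0 -1.2 0 0 0 40;0 0 -1.2 0 0 0 40")

```text
clock: 8.8
eef_pos: [0.5125, 0.2613, 0.0736]
orientation: [[0.812, 0.345, 0.471], [0.298, -0.939, 0.173], [0.502, -0.001, -0.865]]
force: [-1.8, -1.2, 4.0]
gripper_width: 0.05
grip_force: 30.0
```

Contact (+5 N). Releasing softly.

Emit:
move_arm(deltas="0 0 0 0 0 0 49;0 0 0 0 0 0 49;0 0 0 0 0 0 50;0 0 0 0 0 0 52;0 0 0 0 0 0 55;0 0 0 0 0 0 62;0 0 0 0 0 0 75;0 0 0 0 0 0 75;0 0 0 0 0 0 75", squeeze=4)

```text
clock: 9.55
eef_pos: [0.5119, 0.261, 0.0728]
orientation: [[0.813, 0.345, 0.47], [0.299, -0.939, 0.173], [0.5, -0.0, -0.866]]
force: [-0.7, -0.0, 0.2]
gripper_width: 0.0716
grip_force: 0.0
```

```bash
python3 - <<'E'
from h import *
np.set_printoptions(precision=4,suppress=True)
o=env.observe();print(o["force"],o["gripper_width"], -120*o["orientation"][:,2])
c=env.camera("scene"); X=cloud(c).reshape(-1,3)
m=(np.hypot(X[:,0]-.5035,X[:,1]-.257)<.03)&(np.abs(X[:,2]-.126)<.008); Q=X[m]; print(m.sum(),np.median(Q,0)); print(np.linalg.svd(Q-Q.mean(0))[2][2])
E
```

```text
[-0.7177 -0.0498  0.1554] 0.07164781577348225 [-56.3629 -20.7269 103.8924]
129 [0.5093 0.2557 0.1259]
[-0.0385  0.039  -0.9985]
```

Emit:
move_arm(deltas="-7 -2.5 13 0 0 0 75;-19 -7 35 0 0 0 75;-33 -12 61 0 0 0 75;-47 -17 87 0 0 0 75;-56 -21 104 0 0 0 75;-56 -21 130 0 0 0 75;-56 -21 150 0 0 0 75;-56 -21 150 0 0 0 75")

```text
clock: 10.27
eef_pos: [0.4575, 0.2413, 0.228]
orientation: [[0.81, 0.345, 0.474], [0.296, -0.938, 0.177], [0.506, -0.003, -0.862]]
force: [0.8, -0.2, 0.9]
gripper_width: 0.075
grip_force: 0.0
```

```bash
python3 - <<'E'
from h import *
np.set_printoptions(precision=4,suppress=True)
c=env.camera("scene"); X=cloud(c).reshape(-1,3)
m=(np.hypot(X[:,0]-.5035,X[:,1]-.257)<.035)&(np.abs(X[:,2]-.126)<.005); Q=X[m]; print(m.sum(),Q.mean(0)); print(np.linalg.svd(Q-Q.mean(0))[2][2])
c2=env.camera("side"); 
a=c["frame"][120:250,260:400,::-1]; b=c2["frame"][150:280,210:350,::-1]
cv2.imwrite("pics/rel.png",np.hstack([cv2.resize(i,None,fx=2.8,fy=2.8,interpolation=cv2.INTER_CUBIC) for i in(a,b)]))
o=env.observe();print(o["eef_pos"],o["q"])
# above the gate, look pose: tool down, y along station -x or +x
a=np.radians(12.4); sx=np.array([np.cos(a),np.sin(a),0])
for s in(1,-1):
    y=s*sx; z=np.array([0,0,-1.]); R=np.c_[np.cross(y,z),y,z]
    delta([.539,.122,.22],R)
E
```

```text
154 [0.504  0.2536 0.1258]
[ 0.0232 -0.0072  0.9997]
[0.4562 0.2403 0.2236] [-0.9075 -0.3035  0.186   2.1964  0.3385  0.7724 -2.1215]
shift mm [  82.8 -118.3   -3.6] rot deg [-28.81  15.71  80.19]
shift mm [  82.8 -118.3   -3.6] rot deg [ 16.29  29.88 -95.27]
```

View pics/rel.png

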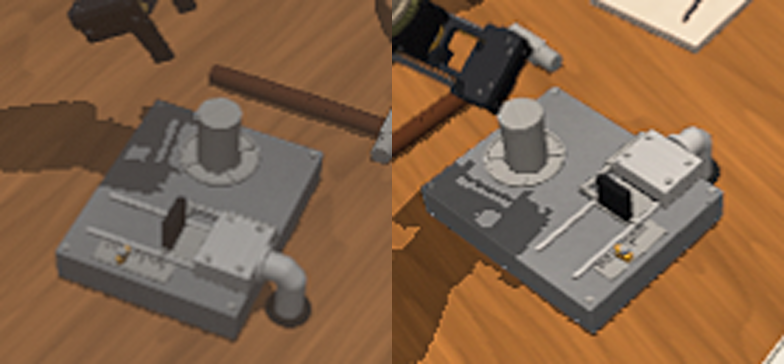

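The cup stands upright on the dish, at (218,130) on the left and (522,130) on the right. Its base top is at z = 0.126, so the rim is on the ribs. Next is the gate.

Emit:
move_arm(deltas="40 -59 20 -28.8 15.7 80.2 75;83 -118 10 -28.8 15.7 80.2 60;83 -118 -3 -28.8 15.7 80.2 26;83 -118 -3 -28.8 15.7 80.2 26;83 -118 -3 -28.8 15.7 80.2 26;83 -118 -3 -28.8 15.7 80.2 26;83 -118 -3 -28.8 15.7 80.2 26;83 -118 -3 -28.8 15.7 80.2 26;83 -118 -3 -28.8 15.7 80.2 26;83 -118 -3 -28.8 15.7 80.2 26;83 -118 -3 -28.8 15.7 80.2 26;83 -118 -3 -28.8 15.7 80.2 26")

```text
clock: 11.37
eef_pos: [0.5387, 0.1216, 0.2186]
orientation: [[0.036, 0.998, 0.058], [0.996, -0.04, 0.078], [0.08, 0.055, -0.995]]
force: [-0.6, -0.7, 0.0]
gripper_width: 0.0263
grip_force: 0.0
```

Emit:
move_arm(deltas="0 0 0 0 0 0 26;0 0 0 0 0 0 26;0 0 0 0 0 0 26;0 0 0 0 0 0 26")

```text
clock: 11.7
eef_pos: [0.5387, 0.1214, 0.2196]
orientation: [[0.044, 0.997, 0.062], [0.995, -0.049, 0.082], [0.085, 0.058, -0.995]]
force: [-0.7, 0.9, -0.2]
gripper_width: 0.0259
grip_force: 0.0
```

```bash
python3 - <<'E'
from h import *
np.set_printoptions(precision=4,suppress=True)
o=env.observe();print(o["eef_pos"],o["orientation"],o["q"],o["gripper_width"])
a=np.radians(12.4); sx=np.array([np.cos(a),np.sin(a),0]);sy=np.array([-sx[1],sx[0],0])
z=np.array([0,0,-1.]); R=np.c_[np.cross(sx,z),sx,z]
c=env.camera("wrist"); save(c,"w2.png"); Xc=cloud(c);X=Xc.reshape(-1,3);F=c["frame"].reshape(-1,3).astype(int)
m=(X[:,2]>.09)&(X[:,2]<.106)&(np.hypot(X[:,0]-.539,X[:,1]-.122)<.05)&(F.max(1)<60)
r=cv2.minAreaRect((X[m][:,:2]*1000).astype(np.float32)); print("handle top",m.sum(),r)
h=np.array([*r[0],0])/1000; print("station coords rel peg",(h-[.5035,.257,0])@sx,(h-[.5035,.257,0])@sy)
for k in("gate_grip","gate_pointer","index_mark"):
    for q in env.landmark_of(c,k)[:2]: print(k,np.round(q["at"],1),round(q["confidence"],2),atz(c,q["at"],dict(gate_grip=.081).get(k,.057)),depth3(c,q["at"]))
delta([h[0],h[1],.066],R)
E
```

```text
[0.5387 0.1214 0.2196] [[ 0.0444  0.9971  0.0617]
 [ 0.9954 -0.0494  0.082 ]
 [ 0.0848  0.0578 -0.9947]] [-1.0442  0.1294  0.8562  1.7676 -0.1772  1.2167 -0.1873] 0.025934165474881067
handle top 752 ((539.2496337890625, 127.83830261230469), (11.411420822143555, 45.65113830566406), 12.391034126281738)
station coords rel peg 0.0071800969363759555 -0.13382535856894578
gate_grip [307.2 223.7] 0.63 [0.5367 0.1297 0.081 ] [0.5364 0.1329 0.1008]
gate_pointer [318.3 256.4] 0.76 [0.5459 0.0936 0.057 ] [0.5461 0.0925 0.0527]
shift mm [   0.3    6.  -154.1] rot deg [-5.16  2.91 14.94]
```

View pics/w2.png

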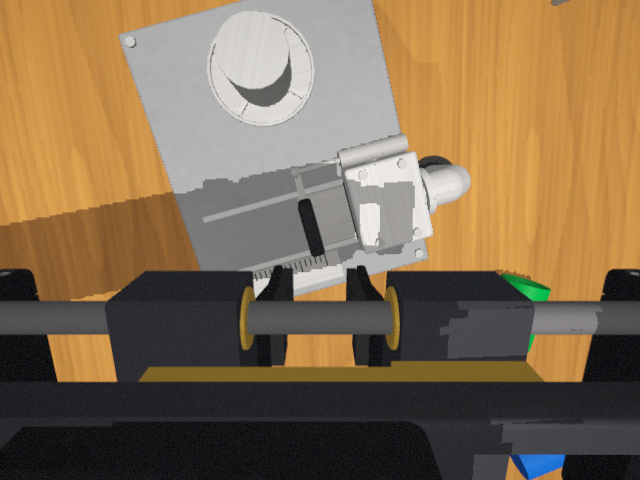

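Wrist picture: handle at (311,227), scale strip at (290,270), housing at (390,200), cup on the dish at (255,65). I'll finish the rotation up here, then descend.

Emit:
move_arm(deltas="0 4 -20 -5.2 2.9 14.9 26;0 4 -40 -5.2 2.9 14.9 26;0 4 -60 -5.2 2.9 14.9 26;0 4 -80 -5.2 2.9 14.9 26;0 4 -90 -5.2 2.9 14.9 26;0 4 -90 -5.2 2.9 14.9 26;0 4 -90 -5.2 2.9 14.9 26")

```text
clock: 12.48
eef_pos: [0.5391, 0.1258, 0.1304]
orientation: [[-0.214, 0.977, 0.0], [0.977, 0.214, -0.002], [-0.002, -0.0, -1.0]]
force: [-0.1, -0.1, 0.9]
gripper_width: 0.0259
grip_force: 0.0
```

```bash
python3 - <<'E'
from h import *
np.set_printoptions(precision=4,suppress=True)
a=np.radians(12.4); sx=np.array([np.cos(a),np.sin(a),0]);sy=np.array([-sx[1],sx[0],0])
z=np.array([0,0,-1.]); R=np.c_[np.cross(sx,z),sx,z]
delta([.5392,.1252,.066],R); print(env.observe()["orientation"],env.observe()["eef_pos"]@sx,np.array([.5392,.1278,0])@sx)
for n in("scene","side"):
    c=env.camera(n);X=cloud(c).reshape(-1,3);F=c["frame"].reshape(-1,3).astype(int)
    m=(X[:,2]>.098)&(X[:,2]<.106)&(np.hypot(X[:,0]-.539,X[:,1]-.124)<.03); 
    for k in("gate_pointer","index_mark"):
        for q in env.landmark_of(c,k)[:2]: W=atz(c,q["at"],.057);print(n,k,np.round(q["at"],1),round(q["confidence"],2),W,W@sx,W@sy)
E
```

```text
shift mm [  0.1  -0.6 -64.4] rot deg [0.1  0.02 0.02]
[[-0.2144  0.9767  0.0003]
 [ 0.9767  0.2144 -0.0018]
 [-0.0018 -0.     -1.    ]] 0.5535663316514602 0.554064867289734
scene gate_pointer [316.5 207.2] 0.62 [0.5325 0.1066 0.057 ] 0.5429457656940836 -0.010257000910243314
scene gate_pointer [338.7 169.3] 0.44 [0.4913 0.2817 0.057 ] 0.54033143123132 0.16967097118008068
scene index_mark [168.7 328.4] 0.45 [ 0.475  -0.4537  0.057 ] 0.36646001828088304 -0.545116349674392
scene index_mark [306.  208.3] 0.42 [0.5093 0.0834 0.057 ] 0.5152964492135373 -0.02785518890552486
side gate_pointer [296.4 235.4] 0.56 [0.5306 0.0762 0.057 ] 0.5346248335747111 -0.03954529546616941
side gate_pointer [253.5 206.3] 0.26 [0.4907 0.259  0.057 ] 0.5348308614330489 0.1476174059587003
side index_mark [288.6 236.6] 0.55 [0.5092 0.0867 0.057 ] 0.5159071076236577 -0.024642715651202175
```

Emit:
move_arm(deltas="0 0 -15 0 0 0 26;0 0 -32 0 0 0 26;0 0 -48 0 0 0 26;0 0 -60 0 0 0 26;0 0 -64 0 0 0 26;0 0 -64 0 0 0 26")

```text
clock: 13.28
eef_pos: [0.5387, 0.1259, 0.0654]
orientation: [[-0.215, 0.977, -0.001], [0.977, 0.215, -0.003], [-0.002, -0.001, -1.0]]
force: [-0.6, -0.4, -0.1]
gripper_width: 0.0261
grip_force: 0.0
```

Emit:
move_arm(deltas="0 0 0 0 0 0 5;0 0 0 0 0 0 5;0 0 0 0 0 0 5;0 0 0 0 0 0 5;0 0 0 0 0 0 5;0 0 0 0 0 0 5", squeeze=40)

```text
clock: 13.78
eef_pos: [0.5398, 0.1263, 0.0668]
orientation: [[-0.216, 0.976, 0.002], [0.976, 0.216, -0.001], [-0.001, 0.002, -1.0]]
force: [2.0, -0.5, 5.8]
gripper_width: 0.0115
grip_force: 40.0
```

Emit:
move_arm(deltas="-6 -1.3 0 0 0 0 5;-12 -2.6 0 0 0 0 5;-18 -4 0 0 0 0 5;-24.4 -5.4 0 0 0 0 5;-24.4 -5.4 0 0 0 0 5;-24.4 -5.4 0 0 0 0 5")

```text
clock: 14.28
eef_pos: [0.5162, 0.1211, 0.0668]
orientation: [[-0.216, 0.976, 0.004], [0.976, 0.216, -0.001], [-0.002, 0.004, -1.0]]
force: [7.8, 1.2, -0.7]
gripper_width: 0.0116
grip_force: 40.0
```

```bash
python3 - <<'E'
from h import *
np.set_printoptions(precision=4,suppress=True)
a=np.radians(12.4); sx=np.array([np.cos(a),np.sin(a),0]);sy=np.array([-sx[1],sx[0],0])
o=env.observe(); print(o["eef_pos"]@sx,o["force"],o["gripper_width"])
ims=[]
for n in("scene","side","wrist"):
    c=env.camera(n)
    # rectify to plan view of plane z=.058, 5 px/mm, station x: .50-.62 ; y about gate
    xs=np.arange(.485,.575,.0003);ys=np.arange(.03,-.06,-.0003)
    G=xs[None,:,None]*sx+ys[:,None,None]*sy+np.array([0,0,.058]); uv=proj(c,G.reshape(-1,3)).reshape(len(ys),len(xs),2).astype(np.float32)
    im=cv2.remap(c["frame"],uv[:,:,0],uv[:,:,1],cv2.INTER_CUBIC)[:,:,::-1].copy()
    for i in range(0,300,33): cv2.line(im,(i,0),(i,6),(0,0,255),1)
    ims.append(im[:, :266])
    for k in("gate_pointer","index_mark"):
        for q in env.landmark_of(c,k)[:2]: W=atz(c,q["at"],.057);print(n,k,np.round(q["at"],1),round(q["confidence"],2),W@sx,W@sy)
cv2.imwrite("pics/plan.png",np.hstack(ims))
E
```

```text
0.5301857366530951 [ 7.8348  1.2258 -0.6877] 0.011558007570682602
scene gate_pointer [308.3 207.8] 0.68 0.5208930774285451 -0.023061180080371346
scene index_mark [306.  207.6] 0.38 0.514064135085889 -0.025306002943217866
side gate_pointer [291.6 236.6] 0.61 0.521774249620215 -0.03159236302616554
side index_mark [290.  234.4] 0.42 0.5249646474103755 -0.02201726988717916
```

View pics/plan.png

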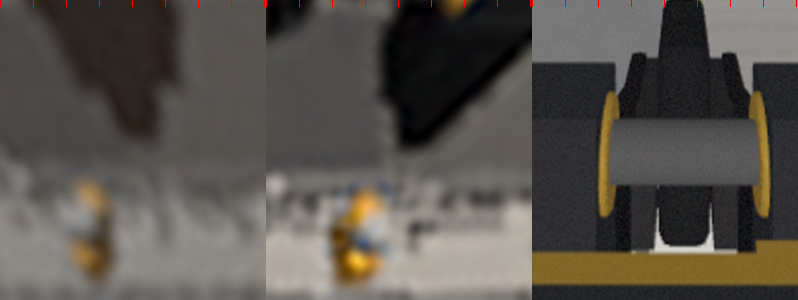

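The plan view is too coarse: the brass clip is at (92,190) and (365,190), and the fingers hide the pointer. I'll ease the gate shut, back off and look from close up with the wrist camera.

Emit:
move_arm(deltas="8 1.8 0 0 0 0 5;16 3.6 0 0 0 0 5;24.4 5.4 0 0 0 0 5;24.4 5.4 0 0 0 0 5;24.4 5.4 0 0 0 0 26;24.4 5.4 0 0 0 0 26;24.4 5.4 0 0 0 0 26;24.4 5.4 20 0 0 0 26;24.4 5.4 45 0 0 0 26;24.4 5.4 75 0 0 0 26;24.4 5.4 105 0 0 0 26;24.4 5.4 105 0 0 0 26")

```text
clock: 15.73
eef_pos: [0.5414, 0.1264, 0.176]
orientation: [[-0.215, 0.977, 0.006], [0.977, 0.215, 0.001], [-0.0, 0.006, -1.0]]
force: [-0.5, 0.6, -0.2]
gripper_width: 0.0258
grip_force: 0.0
```

Emit:
move_arm(deltas="-2 -35 0 0 0 0 26;-2 -70 0 0 0 0 26;-2 -92 0 0 0 0 26;-2 -92 0 0 0 0 26;-2 -92 0 0 0 0 26;-2 -92 0 0 0 0 26")

```text
clock: 16.23
eef_pos: [0.5369, 0.0349, 0.1706]
orientation: [[-0.216, 0.976, -0.0], [0.976, 0.216, -0.001], [-0.001, -0.001, -1.0]]
force: [0.1, -0.8, 0.6]
gripper_width: 0.0258
grip_force: 0.0
```

```bash
python3 - <<'E'
from h import *
import pickle
np.set_printoptions(precision=4,suppress=True)
a=np.radians(12.4); sx=np.array([np.cos(a),np.sin(a),0]);sy=np.array([-sx[1],sx[0],0])
o=env.observe(); print(o["eef_pos"],o["eef_pos"]@sx,o["q"])
c=env.camera("wrist"); pickle.dump(c,open("w3.pkl","wb"))
X=cloud(c).reshape(-1,3);F=c["frame"].reshape(-1,3).astype(int)
m=(X[:,2]>.095)&(X[:,2]<.108)&(np.hypot(X[:,0]-.539,X[:,1]-.122)<.05)&(F.max(1)<60); Q=X[m]; print("handle top",m.sum(),(Q@sx).min(),(Q@sx).max(),(Q@sy).min(),(Q@sy).max(),np.median(Q[:,2]))
for k in("gate_grip","gate_pointer","index_mark"):
    for q in env.landmark_of(c,k)[:2]: W=atz(c,q["at"],.081 if k=="gate_grip" else .057);print(k,np.round(q["at"],1),round(q["confidence"],2),W@sx,W@sy,depth3(c,q["at"]))
xs=np.arange(.49,.59,.00017);ys=np.arange(.035,-.06,-.00017)
G=xs[None,:,None]*sx+ys[:,None,None]*sy+np.array([0,0,.057]); uv=proj(c,G.reshape(-1,3)).reshape(len(ys),len(xs),2).astype(np.float32)
im=cv2.remap(c["frame"],uv[:,:,0],uv[:,:,1],cv2.INTER_CUBIC)[:,:,::-1].copy(); print(im.shape)
cv2.imwrite("pics/plan2.png",im)
E
```

```text
[0.5369 0.0349 0.1706] 0.5318600407356829 [-0.9057  0.225   0.8655  1.7988 -0.1816  1.2016  0.2312]
handle top 1086 0.5482182382720195 0.5599418146583042 -0.014012825886410899 0.030416698464382178 0.10071212558913217
gate_grip [352.2 105.3] 0.86 0.5536008127198039 0.008832628627715982 [0.5374 0.1257 0.101 ]
gate_pointer [350.2 157.5] 0.78 0.5551140383000867 -0.026862431648513346 [0.5484 0.0928 0.0524]
index_mark [294.2 159.6] 0.88 0.5125343608596306 -0.02848112706241465 [0.5064 0.0819 0.0524]
(559, 589, 3)
```

View pics/plan2.png

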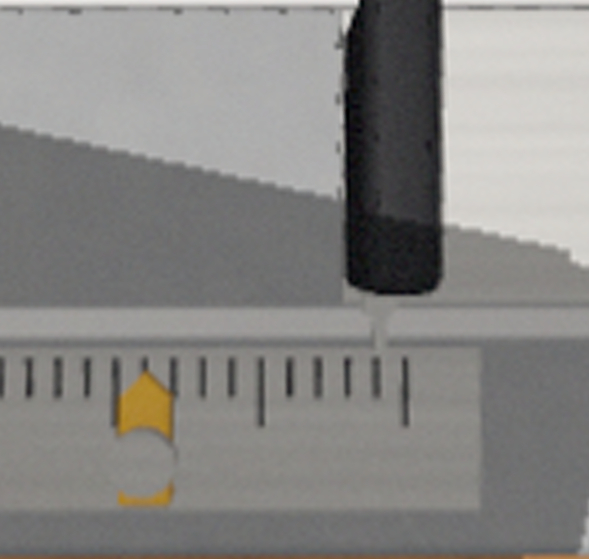

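Plan view (0.17 mm/px): pointer tip at (378,345) and clip tip at (145,370). They are 233 px apart, or 8 scale divisions of 5 mm, so the gate must come out about 39.8 mm. Regrasping.

```bash
python3 - <<'E'
from h import *
a=np.radians(12.4); sx=np.array([np.cos(a),np.sin(a),0]); z=np.array([0,0,-1.]); R=np.c_[np.cross(sx,z),sx,z]
delta([.5396,.1255,.066],R)
E
```

```text
shift mm [   2.6   90.3 -104.7] rot deg [ 0.11 -0.01 -0.14]
```

Emit:
move_arm(deltas="2.6 35 0 0 0 0 26;2.6 70 0 0 0 0 26;2.6 90.3 0 0 0 0 26;2.6 90.3 0 0 0 0 26;2.6 90.3 -25 0 0 0 26;2.6 90.3 -55 0 0 0 26;2.6 90.3 -85 0 0 0 26;2.6 90.3 -100 0 0 0 26;2.6 90.3 -104.5 0 0 0 26;2.6 90.3 -104.5 0 0 0 26")

```text
clock: 17.27
eef_pos: [0.539, 0.1241, 0.0656]
orientation: [[-0.216, 0.976, -0.002], [0.976, 0.216, -0.003], [-0.003, -0.002, -1.0]]
force: [0.1, -0.3, -0.5]
gripper_width: 0.0261
grip_force: 0.0
```

Emit:
move_arm(deltas="0 0 0 0 0 0 5;0 0 0 0 0 0 5;0 0 0 0 0 0 5;0 0 0 0 0 0 5;0 0 0 0 0 0 5;0 0 0 0 0 0 5", squeeze=45)

```text
clock: 17.77
eef_pos: [0.5402, 0.1246, 0.0676]
orientation: [[-0.216, 0.976, 0.001], [0.976, 0.216, -0.001], [-0.001, 0.001, -1.0]]
force: [-2.8, -1.0, 7.5]
gripper_width: 0.0119
grip_force: 45.0
```

```bash
cat > avg.py <<'E'
from h import *
a=np.radians(12.4); sx=np.array([np.cos(a),np.sin(a),0])
P=[];Fo=[]
for i in range(8): env.camera("side"); o=env.observe(); P.append(o["eef_pos"]@sx); Fo.append(o["force"])
print("x_s",np.mean(P),np.std(P),np.mean(Fo,0),o["gripper_width"],o["eef_pos"],o["clock"])
E
python3 avg.py
```

```text
x_s 0.5543812801319588 1.0937869683975782e-05 [-2.64874788 -0.43855178  7.12375832] 0.011656701477227065 [0.54021529 0.12462318 0.06764053] 18.1667
```

Emit:
move_arm(deltas="-6 -1.3 0 0 0 0 5;-12 -2.6 0 0 0 0 5;-18 -4 0 0 0 0 5;-24 -5.3 0 0 0 0 5;-30 -6.6 0 0 0 0 5;-35 -7.7 0 0 0 0 5;-39 -8.6 0 0 0 0 5;-39.5 -8.7 0 0 0 0 5;-39.5 -8.7 0 0 0 0 5;-39.5 -8.7 0 0 0 0 5")

```text
clock: 19.0
eef_pos: [0.5025, 0.1163, 0.0677]
orientation: [[-0.216, 0.976, 0.006], [0.976, 0.216, -0.0], [-0.002, 0.006, -1.0]]
force: [9.6, 1.9, -3.6]
gripper_width: 0.0118
grip_force: 45.0
```

```bash
python3 avg.py
```

```text
x_s 0.5157828783489261 2.287479244646678e-05 [ 9.72396311  1.67827403 -3.54358186] 0.011645664545272673 [0.50254551 0.11628812 0.06767291] 19.4
```

Emit:
move_arm(deltas="-0.6 -0.1 0 0 0 0 5;-1.2 -0.3 0 0 0 0 5;-1.2 -0.3 0 0 0 0 5;-1.2 -0.3 0 0 0 0 5")

```text
clock: 19.73
eef_pos: [0.5014, 0.116, 0.0677]
orientation: [[-0.216, 0.976, 0.006], [0.976, 0.216, -0.0], [-0.002, 0.006, -1.0]]
force: [9.0, 1.5, -4.2]
gripper_width: 0.0119
grip_force: 45.0
```

```bash
python3 avg.py; python3 - <<'E'
from h import *
np.set_printoptions(precision=4,suppress=True)
a=np.radians(12.4); sx=np.array([np.cos(a),np.sin(a),0]);sy=np.array([-sx[1],sx[0],0])
ims=[]
for n in("scene","side","wrist"):
    c=env.camera(n)
    for k in("gate_pointer","index_mark","gate_grip"):
        for q in env.landmark_of(c,k)[:1]: W=atz(c,q["at"],.081 if k=="gate_grip" else .057);print(n,k,np.round(q["at"],1),round(q["confidence"],2),W@sx,W@sy)
    if n=="wrist": ims.append(c["frame"][:,:,::-1][100:400,120:520]); continue
    u=proj(c,.5146*sx-.02*sy+np.array([0,0,.057]))[0].astype(int)
    ims.append(cv2.resize(c["frame"][u[1]-25:u[1]+25,u[0]-33:u[0]+33,::-1],(400,300),interpolation=cv2.INTER_CUBIC))
    if n=="scene":
        X=cloud(c).reshape(-1,3);m=(np.hypot(X[:,0]-.5035,X[:,1]-.257)<.035)&(np.abs(X[:,2]-.126)<.005);print("cup",m.sum(),X[m].mean(0))
        full=cv2.resize(c["frame"][120:345,180:480,::-1],(400,300))
cv2.imwrite("pics/fin.png",np.vstack([np.hstack(ims[:2]),np.hstack([ims[2],full])]))
E
```

```text
x_s 0.5145997615091347 1.6039722250168066e-05 [ 9.96609651  2.02893094 -3.65597309] 0.011986734013260636 [0.50134325 0.11603536 0.06764873] 20.1333
scene gate_pointer [303.  206.1] 0.53 0.5029380285122097 -0.02371213591979934
scene index_mark [306.9 208.1] 0.38 0.5174778098844065 -0.025964384674123875
scene gate_grip [307.8 197.4] 0.83 0.5105561426785554 -0.00393864068158127
cup 157 [0.5044 0.254  0.1253]
side gate_pointer [290.8 241.4] 0.8 0.5065852743131776 -0.04236179917205096
side index_mark [290.5 234.5] 0.41 0.5256578094494827 -0.023448000875448183
side gate_grip [283.  228.1] 0.57 0.5157994727451063 -0.003715735215837052
wrist index_mark [318.7 261.9] 0.67 0.514311259841331 0.013551257124671093
wrist gate_grip [317.1 289.8] 0.98 0.5134927593553775 0.0089372677157018
```

View pics/fin.png

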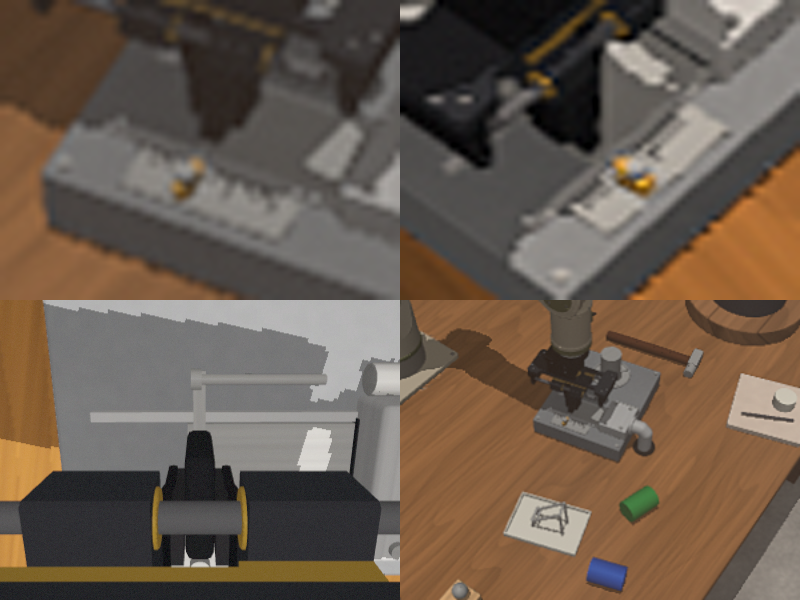

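Final picture: the handle foot points at the brass clip (190,175; 635,170). The handle is centred between the pads, the cup is on the dish and the rack is empty. The measured tool position is 39.8 mm out from shut, so I'm handing in.

```bash
python3 -c "
from cell import env
print(env.hand_in())"
```

```text
the job is handed in; nothing more can be done
None
```

The cup stands mouth down over the air peg with its rim on the ribs. The gripper is holding the gate 39.8 mm out, where its pointer should be level with the clip tip by tool position and the close-up taken with the gate shut (the fingers hide the pointer now). The job was handed in at about 20 s; the hand-in gave no verdict.

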